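# Set the blank speed selector of a lab stirrer by its clicks and start it

### The arm

A 7-joint arm with a two-finger parallel gripper is mounted at the origin on the work surface. World frame = base frame: x ahead of the robot, y to its left, z up, the work surface at z = 0. Lengths are in m, angles in rad, forces in N, time in s.
With the tool pointing down it reaches from about 0.35 to 0.9 m from the base axis. Payload 8.1 kg.
Tool frame: the origin (TCP) lies midway between the tips of the shut fingers; the grasp point (between the pads) lies 19 mm behind it; z points along the fingers, x is the direction in which the jaws open and shut, and the axes are right-handed (so a half turn about z gives the same grasp; the last joint's range is limited). The gripper opens to 92 mm and grips with 3 to 60 N. Pads are 19 mm wide; open, the fingers measure 130 mm over their backs; the gripper's body (75 mm by 190 mm) begins 47 mm behind the grasp point.
Start: joints at [-1.316, 0.434, 0.025, 1.573, -0.012, 1.134, -0.075], TCP at [0.219, 0.585, 0.227] pointing down, gripper open.
Joint ranges: [-2.62, 2.62], [-0.44, 2.09], [-1.27, 1.32], [0.08, 2.57], [-1.32, 4.46], [0.12, 2], [-2.74, 2.74]. Speed limits (rad/s): [2.22, 2.22, 3.01, 3.01, 3.14, 3.14, 3.14].

### API

Orientations are given as a rotation vector (axis times angle).
In Python, from workcell import manip gives the robot as it stands.
- The arm moves only by the tool apply_moves, never from a script. Its argument "deltas" is one flat list of numbers, 7 for each row, row after row: the shift along the tool's x, y, z in m, then the turn, a rotation vector about the tool's x, y, z in units of 5 degrees (1.0 is 5 degrees), then the opening, from 0 (shut) to 1 (fully open). A call has 1 to 10 rows; each row is the pose to reach, as a shift and turn from the pose measured when the call began, along the tool's axes at that moment; what a row does not reach only later rows make up. A row lasts 1/8 s, in which the tool goes at most 62.5 mm and 10.7 degrees, less where a joint would pass 70% of its speed; a pose out of reach is approached as far as the arm can. A call with a gripper value outside its range is refused whole. The fingers move at their own pace and stop on an object; "grip_force" is the grip in N (left out, the last holds). Time passes only in rows, so rows that repeat a pose let the fingers close. It gives the time, the measured TCP pose, the force and the opening at its end, in the units of the state.
- manip.observe(): the state, without advancing time (a new reading comes with each control period).
- manip.capture(name): name is "scene" or "top" or "wrist"; returns the picture (400x640x3 uint8, red, green, blue); there is no depth.
- manip.camera_info(name): a dict with "vfov" (degrees; the focal length in pixels is half the picture's height over the tangent of half this angle, whatever the lens; pixels are square), "cx", "cy" (the principal point, pixels), "R" (3x3) and "t" (3): a world point X has camera coordinates R X + t. Camera axes: x right, y down, z forward; pixel columns grow to the right and rows downward; lengths in m; the calibration is good to about 2 mm. A picture is of the moment at which its call begins: read the wrist's pose just before it. camera_info takes no time and is no camera call; for the wrist camera it gives the pose at the moment of the call.
- manip.close_job(): hands the job in, once; it reports no verdict.
Trained networks look in the newest picture that a camera, given by its name, has taken for a name from the list of things; names that differ only in an ending like _2 or _b are one class to them, and where a whole thing is asked for, a point or a joint stands for the part that bears it (a point fixed in the world has none). Each returns a list of dicts, best first, with "confidence" (0 to 1); they miss things now and then, are a little off and sometimes report something else, mostly with a low value. They report only what shows in the picture. A call takes as long as a camera call.
- manip.recognise(thing, camera): "position" ([x, y, z] in m, in world coordinates, good to about 4 mm: the middle of the surface that is visible of it).
- manip.regions_of(thing, camera): "region" (400x640 bool, what is visible of it).
The state is a dict: "time_s": time; "joint_positions": joint angles; "qvel": joint speeds; "tau": joint torques, N m; "tcp_pos": TCP position; "orientation": TCP orientation; "ft_force": force on the tool from outside, world axes, zero at the start; "moment": the same for the moment, N m; "finger_gap": finger opening in m.
Only numpy, scipy, OpenCV 4.12 (cv2) and the standard library are available. Lean on these libraries where they do the work, as an engineer would, in place of code of your own. Each camera call takes 0.05 s, during which the arm holds its last target. There are 200 camera calls.

### The job

Set the stirrer's unmarked blue speed knob to its third speed and start it: turn the blue knob gently anticlockwise to its end stop without forcing it, then clockwise exactly three clicks from there, let go, and then press the green start button fully down and release it. Leave the black heat knob, the glass beaker on the plate and everything else on the bench as they are.

Things in the scene. Friction and masses are not known exactly. Their poses are not given: they have to be found in the camera images.
- stirrer: white lab stirrer, a fixed box 300 x 300 mm, top 75 mm above the table; origin at the centre of its underside, x axis from the control strip to the round plate, z up. In its frame (mm): blue speed knob x -100, y 100; black heat knob x -100, y 0; green button x -100, y -95; plate (diameter 136, 8 high) x 65, y 0. Stands turned by up to 0.3 rad.
- knob_grip (a point): point on the vertical axis of the blue speed knob, 109 mm above the table: a disc (diameter 48 mm, top 89 mm above the table) with an upright bar grip 44 mm long, 14 mm thick, top 119 mm above the table. Turns with the knob: x along the bar, y across it (pinch along y), z up. The bar is blank and alike both ways round; which click it stands in cannot be seen.
- collar_top (a point): fixed point on the knob's axis at its collar, 80 mm above the table; where the end stop lies round it differs each time. The knob clicks into 7 even positions, 20 to 30 degrees apart: one at the anticlockwise end stop, six more clockwise seen from above. It starts in the first, second or third from the stop and needs no more than 95 degrees of turning either way.
- collar: the dark steel collar (diameter 60 mm) under the blue knob, fixed, origin 75 mm above the table. How the knob feels: about 0.3 N m turns it out of a click; the torque falls and reverses at the hump midway, then the knob pulls itself into the next click and centres itself when let go. At the stop it goes hard; the stop stands 1.2 N m, and is spoilt above 1.6 N m.
- start (a joint): travel of the green start button in m: 0 released, 0.006 fully down; a spring returns it, about 5 N hold it fully down.
- start_top (a point): centre of the top face of the green start button (diameter 28 mm), which is pressed straight down; z up.
- heat_knob (a joint): angle of the black heat knob in rad (bar knob, disc of diameter 40 mm, bar top 119 mm above the table), 95 to 100 mm from the speed knob and the button; 0 at the start; to be left alone.
- beaker: empty glass beaker standing on the round plate, 72 mm across, 95 mm high; origin at the centre of its underside, 83 mm above the table; to be left standing.
- amber: small amber glass bottle standing on the back left part of the stirrer's top, 28 mm across, 60 mm high; origin at the centre of its underside; to be left standing.
- rod_beaker: large glass beaker, 94 mm across, 120 mm high, with glass rods sticking up to 250 mm high, on the table to the right; origin at the centre of its underside; to be left alone.
- spray_a: yellowish spray bottle, 55 mm across, 154 mm high, on the table to the left; origin at the centre of its underside; to be left alone.
- spray_b: second yellowish spray bottle, alike, also to the left; to be left alone.
- bottle_a: clear glass bottle, 58 mm across, 130 mm high, on the table to the right; origin at the centre of its underside; to be left alone.
- bottle_b: second clear glass bottle, alike, to the left; to be left alone.

How it is judged:
By the outcome, as a careful person would: the job done as asked, in the order asked, and still so for the second after the job is handed in, with the robot touching nothing.
It also fails if it takes over 72 s, if anything falls off the work surface, if the arm or the gripper's body presses on something with over 40 N, if the wrist force passes 120 N, or if a joint passes its speed limit or range.

## Working session

There is one attempt and no reset: what is moved stays moved. The work goes in short steps, Python scripts to look and compute and a tool call to move; the robot and the scene stay as the last step left them, time stands still between calls to the robot, and variables do not carry over. Pictures are saved under pics/ and viewed, about 8 in all and at most 12, crops included, and the job is handed in when it is done.

Besides the shell and the picture viewer there is one more tool, called after "Request:" as name(argument=value, ...) on one line, values as JSON. apply_moves: Moves the arm, as the interface text tells. Its arguments: {"type":"object","properties":{"deltas":{"type":"array","items":{"type":"number"}},"grip_force":{"type":"number"}},"required":["deltas"]}

```bash
mkdir -p pics; cat > h.py <<'E'
import numpy as np, cv2
from workcell import manip
from scipy.spatial.transform import Rotation as R
def cap(n,f):
    i=manip.camera_info(n); p=manip.capture(n); cv2.imwrite('pics/'+f,p[:,:,::-1]); return p,i
def onplane(i,u,v,z):
    f=200/np.tan(np.radians(i['vfov'])/2)
    Rm=np.array(i['R']);t=np.array(i['t'])
    d=Rm.T@np.array([(u-i['cx'])/f,(v-i['cy'])/f,1]); c=-Rm.T@t
    return c+d*(z-c[2])/d[2]
def proj(i,X):
    f=200/np.tan(np.radians(i['vfov'])/2)
    c=np.array(i['R'])@np.array(X)+np.array(i['t']); return [c[0]/c[2]*f+i['cx'],c[1]/c[2]*f+i['cy']]
def axis(m,i,z):
    v,u=np.nonzero(m); return u.mean(),v.mean(),onplane(i,u.mean(),v.mean(),z)
E
python3 - <<'E'
from h import *
np.set_printoptions(precision=4,suppress=True)
print(manip.observe())
for c in ['top','scene']:
    p,i=cap(c,c+'1.png'); print(c,i)
    for t in ['knob_grip','heat_knob','start_top','stirrer','beaker','amber','rod_beaker','spray_a','bottle_a']:
        print(t,[(np.round(r['position'],3),round(r['confidence'],2)) for r in manip.recognise(t,c)])
E
```

```text
{'time_s': 0.0, 'joint_positions': array([-1.3156,  0.4352,  0.025 ,  1.5741, -0.0116,  1.134 , -0.0751]), 'qvel': array([-0.0003, -0.0012,  0.001 ,  0.0007,  0.0013,  0.0005, -0.0001]), 'tau': array([  0.    , -66.7884,   0.9846, -31.4434,  -0.0605,   0.0435,
         0.0002]), 'tcp_pos': array([0.2188, 0.5849, 0.2259]), 'orientation': array([ 2.5806,  1.7899, -0.002 ]), 'ft_force': array([-0.0383, -0.8375, -0.2707]), 'moment': array([ 0.0212, -0.0311, -0.0058]), 'finger_gap': 0.09172330423092352}
top {'vfov': 57.19624292207167, 'cx': 320.8804134368059, 'cy': 199.67715701906968, 'R': array([[ 0.0287, -0.9996,  0.0007],
       [-0.9841, -0.0284, -0.1756],
       [ 0.1755,  0.0043, -0.9845]]), 't': array([-0.0142,  0.5828,  0.8936])}
knob_grip [(array([0.542, 0.163, 0.094]), 0.58)]
heat_knob [(array([0.517, 0.065, 0.096]), 0.69)]
start_top [(array([ 0.495, -0.023,  0.099]), 0.55)]
stirrer [(array([0.597, 0.045, 0.077]), 0.72)]
beaker [(array([0.699, 0.035, 0.134]), 0.95)]
amber [(array([ 0.484, -0.383,  0.092]), 0.18)]
rod_beaker [(array([ 0.641, -0.384,  0.097]), 0.79)]
spray_a [(arr
[... 256 characters left out ...]
ay([[-0.6151,  0.7885,  0.0031],
       [ 0.6398,  0.5014, -0.5825],
       [-0.4608, -0.3563, -0.8128]]), 't': array([ 0.3919, -0.3132,  1.5694])}
knob_grip [(array([0.549, 0.167, 0.099]), 0.69)]
heat_knob [(array([0.523, 0.071, 0.1  ]), 0.46)]
start_top [(array([ 0.502, -0.022,  0.098]), 0.54)]
stirrer [(array([0.634, 0.072, 0.071]), 0.89)]
beaker [(array([0.689, 0.028, 0.143]), 0.91)]
amber [(array([0.767, 0.128, 0.115]), 0.77)]
rod_beaker [(array([ 0.644, -0.374,  0.095]), 0.64), (array([0.688, 0.03 , 0.141]), 0.28)]
spray_a [(array([0.479, 0.392, 0.088]), 0.81), (array([0.674, 0.389, 0.086]), 0.79)]
bottle_a [(array([0.565, 0.372, 0.084]), 0.74), (array([ 0.494, -0.383,  0.077]), 0.63)]
```

View pics/top1.png

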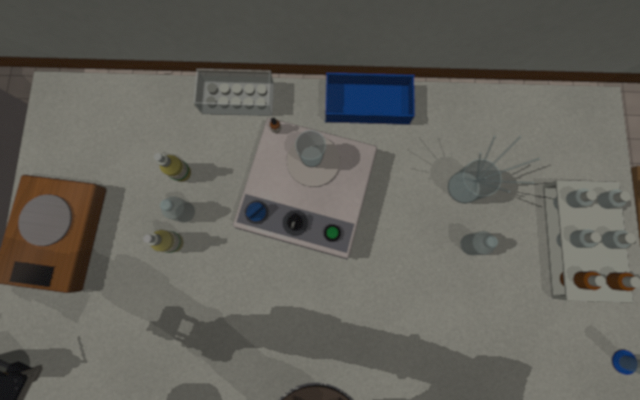

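View pics/scene1.png

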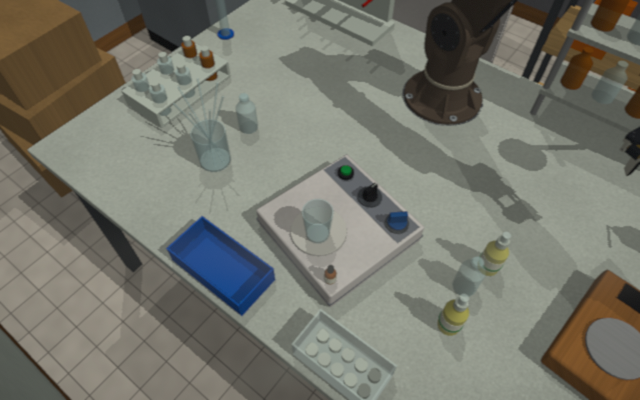

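The top view shows the stirrer with the blue knob at (256,211), heat knob (294,222) and button (333,232), yaw about -0.25. The networks agree with it, so I'm moving over the knob.

Request:
apply_moves(deltas=[-0.03,0.05,-0.02,0,0,0,1,-0.06,0.1,-0.02,0,0,0,1,-0.093,0.15,-0.02,0,0,0,1,-0.124,0.2,-0.02,0,0,0,1,-0.155,0.25,-0.02,0,0,0,1,-0.186,0.3,-0.02,0,0,0,1,-0.217,0.35,-0.02,0,0,0,1,-0.248,0.4,-0.02,0,0,0,1,-0.279,0.44,-0.02,0,0,0,1,-0.279,0.44,-0.02,0,0,0,1])

```text
time_s: 2.25
tcp_pos: [0.5355, 0.165, 0.2469]
orientation: [2.586, 1.779, -0.0]
ft_force: [-0.4, 0.5, 0.3]
finger_gap: 0.0915
```

```bash
python3 - <<'E'
from h import *
np.set_printoptions(precision=4,suppress=True)
o=manip.observe();print(o['tcp_pos'],o['orientation'],o['joint_positions'],o['qvel'])
p,i=cap('wrist','w1.png');print(i)
for t in ['knob_grip','collar','heat_knob','start_top']:
    print(t,[(np.round(r['position'],3),round(r['confidence'],2)) for r in manip.recognise(t,'wrist')])
for r in manip.regions_of('knob_grip','wrist')[:1]:
    m=r['region'];v,u=np.nonzero(m);print(u.min(),u.max(),v.min(),v.max(),m.sum(),axis(m,i,.1))
E
```

```text
[0.5355 0.165  0.2469] [ 2.5863  1.7793 -0.0001] [-0.5727  0.3117  0.2333  1.72   -0.0764  1.1184  0.8884] [-0.054  -0.0081 -0.0726  0.0138 -0.0219  0.0009 -0.0475]
{'vfov': 69.68721183033264, 'cx': 325.29601100254797, 'cy': 197.86970209118996, 'R': array([[ 0.3589,  0.9334,  0.0001],
       [ 0.8909, -0.3426,  0.2982],
       [ 0.2784, -0.1069, -0.9545]]), 't': array([-0.3467, -0.4634,  0.2797])}
knob_grip [(array([0.537, 0.164, 0.086]), 0.94), (array([ 0.495, -0.02 ,  0.097]), 0.17)]
collar [(array([0.532, 0.17 , 0.077]), 0.69), (array([0.662, 0.046, 0.114]), 0.65)]
heat_knob [(array([0.519, 0.078, 0.108]), 0.67), (array([0.523, 0.17 , 0.084]), 0.18)]
start_top [(array([ 0.494, -0.018,  0.098]), 0.86)]
303 351 161 210 481 (np.float64(327.90436590436593), np.float64(177.66528066528068), array([0.5279, 0.1715, 0.1   ]))
```

View pics/w1.png

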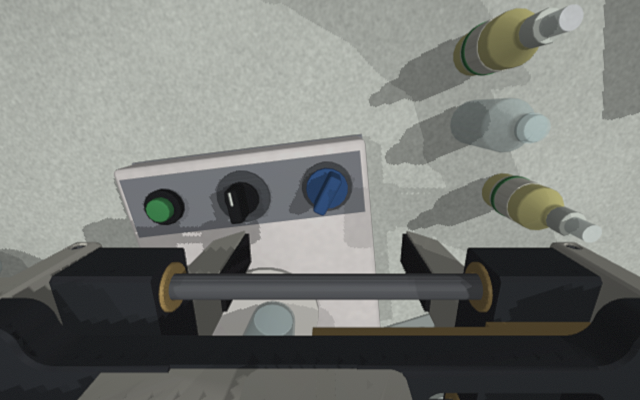

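The wrist picture shows the blue knob at about (326,188), with the bar tilted to about 60° from the horizontal. Next is a close crop, with the collar and bar measured.

```bash
python3 - <<'E'
from h import *
p=cv2.imread('pics/w1.png')
c=p[145:230,285:370]
cv2.imwrite('pics/c1.png',cv2.resize(c,None,fx=7,fy=7,interpolation=cv2.INTER_CUBIC))
E
```

```text
(no output)
```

View pics/c1.png

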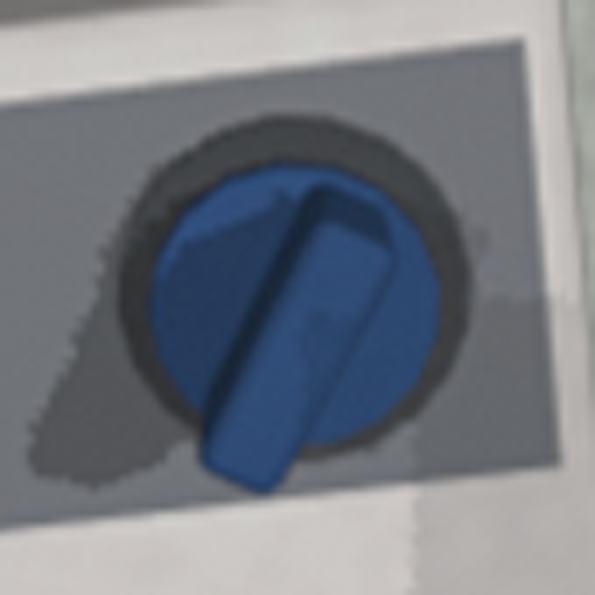

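The crop shows the top-face ends of the bar at about (360,238) and (235,474), the disc centre at (295,303) and the collar at (295,288). I'll turn these into positions.

```bash
cat > m.py <<'E'
from h import *
np.set_printoptions(precision=4,suppress=True)
i=dict(vfov=69.68721183,cx=325.296,cy=197.8697,R=[[0.3589,0.9334,0.0001],[0.8909,-0.3426,0.2982],[0.2784,-0.1069,-0.9545]],t=[-0.3467,-0.4634,0.2797])
P=lambda a,z:onplane(i,285+a[0]/7-.5,145+a[1]/7-.5,z)
a,b=P((360,238),.119),P((235,474),.119)
print(a,b,np.linalg.norm(a-b),(a+b)/2,'bar az deg',np.degrees(np.arctan2(*(a-b)[[1,0]])))
print('disc',P((295,303),.089),'collar',P((295,288),.080))
o=manip.observe();Rm=R.from_rotvec(o['orientation']).as_matrix();print(Rm,'x az',np.degrees(np.arctan2(Rm[1,0],Rm[0,0])))
E
python3 m.py
```

```text
[0.5274 0.1803 0.119 ] [0.555  0.1498 0.119 ] 0.041088769620258425 [0.5412 0.1651 0.119 ] bar az deg 132.16546773685826
disc [0.5409 0.1651 0.089 ] collar [0.5408 0.1652 0.08  ]
[[ 0.348   0.9375 -0.0003]
 [ 0.9375 -0.348   0.0005]
 [ 0.0004 -0.0004 -1.    ]] x az 69.63383140794932
```

The centre estimates agree (0.541, 0.165), the bar is 41 mm long (44 mm given), and its azimuth is 132°. So I turn 27.4° clockwise and descend with the gripper half open.

Request:
apply_moves(deltas=[0.001,0.003,0.01,0,0,1.5,0.6,0.002,0.005,0.03,0,0,3,0.6,0.002,0.005,0.06,0,0,4.5,0.6,0.002,0.005,0.09,0,0,5.5,0.6,0.002,0.005,0.11,0,0,5.5,0.6,0.002,0.005,0.13,0,0,5.5,0.6,0.002,0.005,0.15,0,0,5.5,0.6,0.002,0.005,0.15,0,0,5.5,0.6], grip_force=35)

```text
time_s: 3.55
tcp_pos: [0.5366, 0.1724, 0.0956]
orientation: [-2.93, -1.132, 0.004]
ft_force: [0.4, -0.3, 0.2]
finger_gap: 0.055
```

```bash
cat > s.py <<'E'
from h import *
np.set_printoptions(precision=4,suppress=True)
o=manip.observe();Rm=R.from_rotvec(o['orientation']).as_matrix()
d=np.array([.541,.165,.097])-o['tcp_pos']
print('t',o['time_s'],'tcp',o['tcp_pos'],'tool-delta',Rm.T@d,'az %.2f'%np.degrees(np.arctan2(Rm[1,0],Rm[0,0])),'tilt',Rm[:2,2],'F',o['ft_force'],'M',o['moment'],'gap %.4f'%o['finger_gap'],'j7 %.2f tau7 %.3f'%(o['joint_positions'][6],o['tau'][6]))
E
python3 s.py
```

```text
t 3.55 tcp [0.5366 0.1724 0.0956] tool-delta [-0.0017  0.0084 -0.0014] az 42.23 tilt [-0.0029 -0.0003] F [ 0.3662 -0.2975  0.2272] M [-0.0506  0.0125 -0.0249] gap 0.0550 j7 0.51 tau7 0.105
```

Request:
apply_moves(deltas=[-0.002,0.008,-0.001,0,0,0,0.6,-0.002,0.008,-0.001,0,0,0,0.6,-0.002,0.008,-0.001,0,0,0,0.6])

```text
time_s: 3.92
tcp_pos: [0.5409, 0.1651, 0.0972]
orientation: [-2.93, -1.131, 0.003]
ft_force: [0.7, -0.6, 0.6]
finger_gap: 0.0552
```

```bash
python3 s.py
```

```text
t 3.925 tcp [0.5409 0.1651 0.0972] tool-delta [-0.      0.0002  0.0002] az 42.21 tilt [-0.0019  0.0002] F [ 0.6772 -0.5909  0.6014] M [-0.1073 -0.0004  0.024 ] gap 0.0552 j7 0.52 tau7 0.012
```

Aligned, so now close.

Request:
apply_moves(deltas=[0,0,0,0,0,0,0,0,0,0,0,0,0,0,0,0,0,0,0,0,0,0,0,0,0,0,0,0,0,0,0,0,0,0,0], grip_force=35)

```text
time_s: 4.55
tcp_pos: [0.5411, 0.1654, 0.0972]
orientation: [-2.93, -1.131, 0.002]
ft_force: [1.7, 0.9, -0.3]
finger_gap: 0.0138
```

```bash
python3 s.py
```

```text
t 4.55 tcp [0.5411 0.1654 0.0972] tool-delta [-0.0003  0.0002  0.0002] az 42.22 tilt [-0.0016  0.0004] F [ 1.7133  0.9375 -0.2888] M [ 0.0525 -0.2561 -0.0525] gap 0.0138 j7 0.52 tau7 0.026
```

Request:
apply_moves(deltas=[0,0,0,0,0,-0.4,0,0,0,0,0,0,-0.8,0,0,0,0,0,0,-0.8,0])

```text
time_s: 4.92
tcp_pos: [0.5409, 0.1652, 0.0972]
orientation: [-2.888, -1.234, 0.002]
ft_force: [-0.7, 0.3, 1.8]
finger_gap: 0.0139
```

```bash
python3 s.py
```

```text
t 4.925 tcp [0.5409 0.1652 0.0972] tool-delta [-0.0001  0.0002  0.0002] az 46.28 tilt [-0.0018  0.0004] F [-0.7186  0.2537  1.8234] M [-0.1545  0.1584  0.0892] gap 0.0139 j7 0.58 tau7 0.206
```

Request:
apply_moves(deltas=[0,0,0,0,0,-0.4,0,0,0,0,0,0,-0.8,0,0,0,0,0,0,-0.8,0])

```text
time_s: 5.3
tcp_pos: [0.5408, 0.1651, 0.0972]
orientation: [-2.842, -1.335, 0.003]
ft_force: [-1.8, -1.7, 2.0]
finger_gap: 0.0137
```

```bash
python3 s.py
```

```text
t 5.3 tcp [0.5408 0.1651 0.0972] tool-delta [0.0001 0.0002 0.0002] az 50.32 tilt [-0.0021  0.0003] F [-1.8047 -1.6685  1.9961] M [-0.2817  0.2544  0.2223] gap 0.0137 j7 0.64 tau7 0.083
```

Request:
apply_moves(deltas=[0,0,0,0,0,-0.3,0,0,0,0,0,0,-0.6,0,0,0,0,0,0,-0.6,0])

```text
time_s: 5.68
tcp_pos: [0.5407, 0.165, 0.0972]
orientation: [-2.806, -1.41, 0.003]
ft_force: [-1.5, -1.7, 2.5]
finger_gap: 0.0137
```

```bash
python3 s.py
```

```text
t 5.675 tcp [0.5407 0.165  0.0972] tool-delta [0.0002 0.0002 0.0002] az 53.35 tilt [-0.0023  0.0002] F [-1.4891 -1.7123  2.4771] M [-0.3364  0.3885  0.2457] gap 0.0137 j7 0.69 tau7 0.046
```

Request:
apply_moves(deltas=[0,0,0,0,0,-0.4,0,0,0,0,0,0,-0.8,0,0,0,0,0,0,-0.8,0])

```text
time_s: 6.05
tcp_pos: [0.5406, 0.1649, 0.0972]
orientation: [-2.755, -1.508, 0.003]
ft_force: [-0.7, -1.0, 2.4]
finger_gap: 0.0138
```

```bash
python3 s.py
```

```text
t 6.05 tcp [0.5406 0.1649 0.0972] tool-delta [0.0003 0.0002 0.0002] az 57.38 tilt [-0.0026  0.0002] F [-0.6684 -1.0205  2.4369] M [-0.4654  0.3897 -0.246 ] gap 0.0138 j7 0.74 tau7 0.534
```

Request:
apply_moves(deltas=[0,0,0,0,0,-0.3,0,0,0,0,0,0,-0.6,0,0,0,0,0,0,-0.6,0])

```text
time_s: 6.42
tcp_pos: [0.5406, 0.1647, 0.0972]
orientation: [-2.714, -1.58, 0.004]
ft_force: [-2.0, -1.9, 2.6]
finger_gap: 0.0137
```

```bash
python3 s.py
```

```text
t 6.425 tcp [0.5406 0.1647 0.0972] tool-delta [0.0005 0.0002 0.0002] az 60.41 tilt [-0.0027  0.0001] F [-2.0239 -1.9433  2.5625] M [-0.5326  0.5354 -0.1386] gap 0.0137 j7 0.79 tau7 0.370
```

Request:
apply_moves(deltas=[0.0004,0,0,0,0,-0.4,0,0.0004,0,0,0,0,-0.8,0,0.0004,0,0,0,0,-0.8,0])

```text
time_s: 6.8
tcp_pos: [0.5405, 0.1646, 0.0972]
orientation: [-2.655, -1.676, 0.005]
ft_force: [-4.3, -3.7, 5.3]
finger_gap: 0.0137
```

```bash
python3 s.py
```

```text
t 6.8 tcp [0.5405 0.1646 0.0972] tool-delta [0.0006 0.0002 0.0002] az 64.52 tilt [-0.0032 -0.0004] F [-4.2898 -3.7002  5.3385] M [-0.9654  0.8093 -0.0038] gap 0.0137 j7 0.85 tau7 0.284
```

Request:
apply_moves(deltas=[0.0005,0,0,0,0,-0.4,0,0.0005,0,0,0,0,-0.8,0,0.0005,0,0,0,0,-0.8,0])

```text
time_s: 7.18
tcp_pos: [0.5404, 0.1644, 0.0972]
orientation: [-2.594, -1.77, 0.006]
ft_force: [-3.9, -4.1, 5.2]
finger_gap: 0.0137
```

```bash
python3 s.py
```

```text
t 7.175 tcp [0.5404 0.1644 0.0972] tool-delta [0.0008 0.0003 0.0002] az 68.63 tilt [-0.0039 -0.0011] F [-3.88   -4.0851  5.2171] M [-0.9836  0.8924  0.1524] gap 0.0137 j7 0.91 tau7 0.150
```

Request:
apply_moves(deltas=[0.001,0,0,0,0,-0.4,0,0.001,0,0,0,0,-0.7,0,0.001,0,0,0,0,-0.7,0])

```text
time_s: 7.55
tcp_pos: [0.5404, 0.1642, 0.0972]
orientation: [-2.537, -1.851, 0.008]
ft_force: [-5.1, -5.2, 6.5]
finger_gap: 0.0137
```

```bash
python3 s.py
```

```text
t 7.55 tcp [0.5404 0.1642 0.0972] tool-delta [0.0009 0.0003 0.0002] az 72.23 tilt [-0.0048 -0.0024] F [-5.0806 -5.2416  6.4736] M [-1.2561  0.9671  0.21  ] gap 0.0137 j7 0.96 tau7 -0.000
```

Request:
apply_moves(deltas=[0.001,0,-0.0003,0,0,-0.3,0,0.001,0,-0.0003,0,0,-0.6,0,0.001,0,-0.0003,0,0,-0.6,0])

```text
time_s: 7.92
tcp_pos: [0.5403, 0.1641, 0.0972]
orientation: [-2.486, -1.919, 0.011]
ft_force: [-2.4, -5.2, 3.4]
finger_gap: 0.0136
```

```bash
python3 s.py
```

```text
t 7.925 tcp [0.5403 0.1641 0.0972] tool-delta [0.0011 0.0004 0.0002] az 75.34 tilt [-0.0058 -0.0038] F [-2.4222 -5.2475  3.4455] M [-1.1498  0.6883  0.2931] gap 0.0136 j7 1.00 tau7 -0.094
```

Request:
apply_moves(deltas=[0.001,0,-0.0003,0,0,-0.3,0,0.001,0,-0.0003,0,0,-0.6,0,0.001,0,-0.0003,0,0,-0.6,0])

```text
time_s: 8.3
tcp_pos: [0.5403, 0.164, 0.0972]
orientation: [-2.434, -1.985, 0.013]
ft_force: [-3.2, -4.7, 1.7]
finger_gap: 0.0138
```

```bash
python3 s.py
```

```text
t 8.3 tcp [0.5403 0.164  0.0972] tool-delta [0.0011 0.0005 0.0002] az 78.39 tilt [-0.0066 -0.0049] F [-3.2009 -4.7239  1.7357] M [-1.1244  0.5392 -0.2161] gap 0.0138 j7 1.05 tau7 0.367
```

Request:
apply_moves(deltas=[0.001,0,0,-0.06,0.07,-0.25,0,0.001,0,0,-0.06,0.07,-0.5,0,0.001,0,0,-0.06,0.07,-0.5,0])

```text
time_s: 8.68
tcp_pos: [0.5402, 0.1638, 0.0972]
orientation: [2.39, 2.039, -0.002]
ft_force: [-4.0, -6.0, 5.9]
finger_gap: 0.0137
```

```bash
python3 s.py
```

```text
t 8.675 tcp [0.5402 0.1638 0.0972] tool-delta [0.0013 0.0006 0.0002] az 80.93 tilt [-0.001  -0.0009] F [-3.9927 -5.9835  5.8682] M [-1.3301  0.8663 -0.2576] gap 0.0137 j7 1.09 tau7 0.364
```

Request:
apply_moves(deltas=[0.001,0,-0.0003,0,0,-0.25,0,0.001,0,-0.0003,0,0,-0.5,0,0.001,0,-0.0003,0,0,-0.5,0])

```text
time_s: 9.05
tcp_pos: [0.5402, 0.1637, 0.0972]
orientation: [2.344, 2.091, -0.004]
ft_force: [-2.5, -5.6, 2.9]
finger_gap: 0.0136
```

```bash
python3 s.py
```

```text
t 9.05 tcp [0.5402 0.1637 0.0972] tool-delta [0.0014 0.0006 0.0002] az 83.48 tilt [-0.0018 -0.0022] F [-2.5037 -5.5827  2.9075] M [-1.2227  0.6446 -0.1542] gap 0.0136 j7 1.12 tau7 0.297
```

Request:
apply_moves(deltas=[0.001,0,-0.0003,0,0,-0.25,0,0.001,0,-0.0003,0,0,-0.5,0,0.001,0,-0.0003,0,0,-0.5,0])

```text
time_s: 9.43
tcp_pos: [0.5402, 0.1636, 0.0972]
orientation: [2.296, 2.143, -0.006]
ft_force: [-2.0, -4.6, 2.2]
finger_gap: 0.014
```

```bash
python3 s.py
```

```text
t 9.425 tcp [0.5402 0.1636 0.0972] tool-delta [0.0014 0.0007 0.0002] az 86.04 tilt [-0.0023 -0.0034] F [-2.0491 -4.5974  2.1563] M [-1.106   0.5003 -0.0455] gap 0.0140 j7 1.16 tau7 0.236
```

Torque is about zero again at 86°, one 22° spacing on from 64.5° and 42.2°. I'm taking smaller steps now to feel for the stop.

Request:
apply_moves(deltas=[0.001,0,0,0,0,-0.15,0,0.001,0,0,0,0,-0.3,0,0.001,0,0,0,0,-0.3,0])

```text
time_s: 9.8
tcp_pos: [0.5402, 0.1635, 0.0972]
orientation: [2.267, 2.173, -0.008]
ft_force: [-3.0, -4.9, 5.4]
finger_gap: 0.0133
```

```bash
python3 s.py
```

```text
t 9.8 tcp [0.5402 0.1635 0.0972] tool-delta [0.0015 0.0007 0.0002] az 87.59 tilt [-0.0027 -0.0044] F [-2.9894 -4.939   5.3654] M [-1.1889  0.6678 -0.0496] gap 0.0133 j7 1.18 tau7 0.132
```

Request:
apply_moves(deltas=[0.001,0,0,0,0,-0.15,0,0.001,0,0,0,0,-0.3,0,0.001,0,0,0,0,-0.3,0])

```text
time_s: 10.18
tcp_pos: [0.5402, 0.1634, 0.0972]
orientation: [2.237, 2.203, -0.009]
ft_force: [-3.1, -5.1, 4.7]
finger_gap: 0.014
```

```bash
python3 s.py
```

```text
t 10.175 tcp [0.5402 0.1634 0.0972] tool-delta [0.0016 0.0008 0.0002] az 89.14 tilt [-0.003  -0.0056] F [-3.1271 -5.1228  4.7416] M [-1.1267  0.7216 -0.0382] gap 0.0140 j7 1.20 tau7 0.086
```

Request:
apply_moves(deltas=[0.0015,0.0007,0,-0.03,0.06,-0.2,0,0.0015,0.0007,0,-0.03,0.06,-0.4,0,0.0015,0.0007,0,-0.03,0.06,-0.4,0])

```text
time_s: 10.55
tcp_pos: [0.5402, 0.1633, 0.0971]
orientation: [2.198, 2.244, -0.005]
ft_force: [-5.5, -7.4, 7.4]
finger_gap: 0.0137
```

```bash
python3 s.py; python3 - <<'E'
from h import *
p,i=cap('wrist','w2.png')
cv2.imwrite('pics/c2.png',cv2.resize(p[120:300,200:440,::-1],None,fx=3,fy=3,interpolation=cv2.INTER_CUBIC))
E
```

```text
t 10.55 tcp [0.5402 0.1633 0.0971] tool-delta [0.0016 0.0008 0.0001] az 91.20 tilt [-0.002  -0.0022] F [-5.5421 -7.3721  7.367 ] M [-1.5355  1.2287  0.1394] gap 0.0137 j7 1.24 tau7 0.058
```

View pics/c2.png

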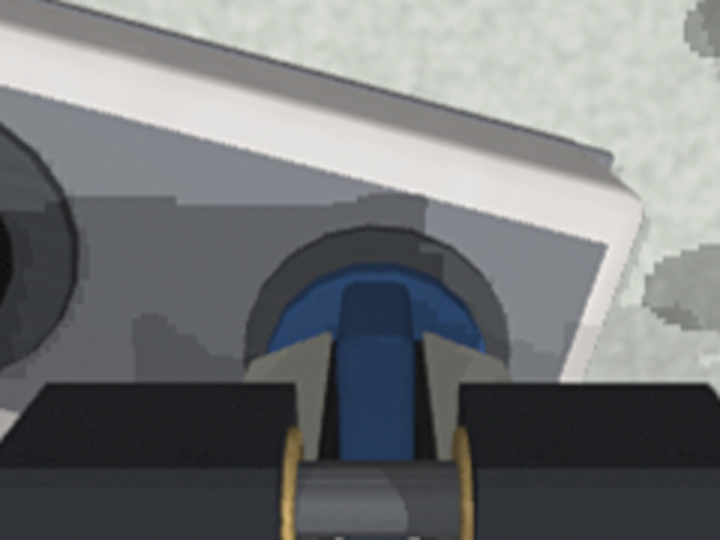

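Request:
apply_moves(deltas=[0.0015,0.0007,-0.0005,0,0,-0.15,0,0.0015,0.0007,-0.0005,0,0,-0.3,0,0.0015,0.0007,-0.0005,0,0,-0.3,0])

```text
time_s: 10.98
tcp_pos: [0.5402, 0.1633, 0.0972]
orientation: [2.167, 2.274, -0.009]
ft_force: [-2.8, -6.7, 3.0]
finger_gap: 0.0135
```

```bash
python3 s.py
```

```text
t 10.975 tcp [0.5402 0.1633 0.0972] tool-delta [0.0017 0.0008 0.0002] az 92.75 tilt [-0.0036 -0.0041] F [-2.8456 -6.7127  3.0185] M [-1.4295  0.8736  0.1377] gap 0.0135 j7 1.26 tau7 -0.013
```

Request:
apply_moves(deltas=[0.0015,0.0007,-0.0003,-0.03,0.04,-0.2,0,0.0015,0.0007,-0.0003,-0.03,0.04,-0.4,0,0.0015,0.0007,-0.0003,-0.03,0.04,-0.4,0])

```text
time_s: 11.35
tcp_pos: [0.5403, 0.1632, 0.0972]
orientation: [-2.126, -2.312, 0.006]
ft_force: [-4.2, -6.8, 4.2]
finger_gap: 0.0135
```

```bash
python3 s.py
```

```text
t 11.35 tcp [0.5403 0.1632 0.0972] tool-delta [0.0018 0.0009 0.0002] az 94.81 tilt [-0.0028 -0.0024] F [-4.2178 -6.7541  4.1752] M [-1.4772  0.9474  0.1975] gap 0.0135 j7 1.29 tau7 -0.045
```

Request:
apply_moves(deltas=[0.0015,0.0007,-0.0003,0,0.02,-0.2,0,0.0015,0.0007,-0.0003,0,0.02,-0.4,0,0.0015,0.0007,-0.0003,0,0.02,-0.4,0])

```text
time_s: 11.72
tcp_pos: [0.5403, 0.163, 0.0972]
orientation: [-2.083, -2.35, 0.008]
ft_force: [-3.5, -7.0, 4.3]
finger_gap: 0.0135
```

```bash
python3 s.py
```

```text
t 11.725 tcp [0.5403 0.163  0.0972] tool-delta [0.0019 0.0009 0.0002] az 96.88 tilt [-0.0044 -0.0028] F [-3.4704 -6.9559  4.2512] M [-1.4809  0.803   0.2358] gap 0.0135 j7 1.32 tau7 -0.114
```

Request:
apply_moves(deltas=[0.0015,0.0007,-0.0003,0,0.02,-0.15,0,0.0015,0.0007,-0.0003,0,0.02,-0.3,0,0.0015,0.0007,-0.0003,0,0.02,-0.3,0])

```text
time_s: 12.1
tcp_pos: [0.5403, 0.1629, 0.0972]
orientation: [-2.05, -2.377, 0.01]
ft_force: [-4.0, -7.4, 4.2]
finger_gap: 0.0135
```

```bash
python3 s.py
```

```text
t 12.1 tcp [0.5403 0.1629 0.0972] tool-delta [0.0019 0.001  0.0002] az 98.45 tilt [-0.0059 -0.0031] F [-4.0067 -7.3757  4.2211] M [-1.4662  0.7848  0.3542] gap 0.0135 j7 1.34 tau7 -0.188
```

Request:
apply_moves(deltas=[0.0015,0.0007,-0.0003,0,0.05,-0.12,0,0.0015,0.0007,-0.0003,0,0.05,-0.24,0,0.0015,0.0007,-0.0003,0,0.05,-0.24,0])

```text
time_s: 12.48
tcp_pos: [0.5403, 0.1629, 0.0972]
orientation: [-2.022, -2.397, 0.009]
ft_force: [-3.9, -6.6, 4.0]
finger_gap: 0.0136
```

```bash
python3 s.py
```

```text
t 12.475 tcp [0.5403 0.1629 0.0972] tool-delta [0.0019 0.001  0.0002] az 99.70 tilt [-0.0078 -0.0007] F [-3.8926 -6.5795  3.9888] M [-1.5392  0.7983  0.1224] gap 0.0136 j7 1.37 tau7 -0.015
```

The torque pattern is ambiguous: either 55/77/100° are clicks, or 42/65/88° are. Letting go will settle it, since the knob centres itself.

Request:
apply_moves(deltas=[0,0,0,0,0,0,0.6,0,0,0,0,0,0,0.6,0,0,0,0,0,0,0.6,0,0,0,0,0,0,0.6])

```text
time_s: 12.98
tcp_pos: [0.5404, 0.1633, 0.0972]
orientation: [-2.022, -2.398, 0.008]
ft_force: [0.2, -0.4, 0.2]
finger_gap: 0.0492
```

```bash
python3 s.py; python3 - <<'E'
from h import *
np.set_printoptions(precision=5,suppress=True)
p,i=cap('wrist','w3.png')
import pickle;pickle.dump(i,open('i3.pkl','wb'))
cv2.imwrite('pics/c3.png',cv2.resize(p[140:300,220:420,::-1],None,fx=4,fy=4-.25,interpolation=cv2.INTER_CUBIC))
E
```

```text
t 12.975 tcp [0.5404 0.1633 0.0972] tool-delta [0.0016 0.0009 0.0002] az 99.72 tilt [-0.0075 -0.0004] F [ 0.2497 -0.4452  0.2305] M [-0.0055 -0.0019 -0.0039] gap 0.0492 j7 1.37 tau7 0.005
```

View pics/c3.png

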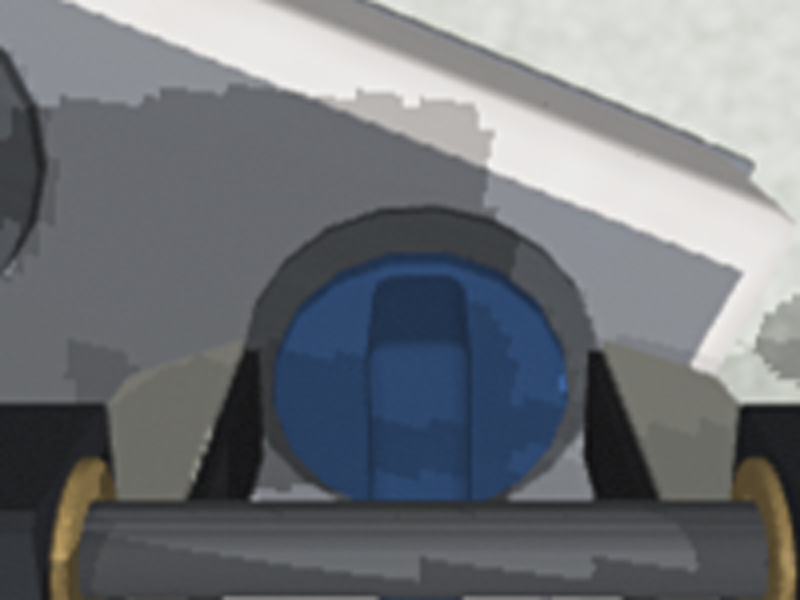

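After letting go, the bar stays in line with the gripper (columns 368–470, both edges vertical), so 100° is a click. Next I re-grip, read the torque at rest, and check whether the stop is here.

Request:
apply_moves(deltas=[0,0,0,-0.05,0.06,0,0,0,0,0,-0.05,0.06,0,0,0,0,0,-0.05,0.06,0,0,0,0,0,-0.05,0.06,0,0,0,0,0,-0.05,0.06,0,0], grip_force=35)

```text
time_s: 13.65
tcp_pos: [0.5405, 0.1628, 0.0972]
orientation: [-2.021, -2.397, -0.002]
ft_force: [0.3, -1.1, 1.0]
finger_gap: 0.0135
```

```bash
python3 s.py
```

```text
t 13.65 tcp [0.5405 0.1628 0.0972] tool-delta [0.0021 0.0009 0.0002] az 99.71 tilt [-0.0042  0.005 ] F [ 0.335  -1.0565  0.9528] M [-0.1971  0.0113  0.0624] gap 0.0135 j7 1.37 tau7 -0.150
```

Request:
apply_moves(deltas=[0,0,0,0,0,-0.15,0,0,0,0,0,0,-0.3,0,0,0,0,0,0,-0.3,0])

```text
time_s: 14.02
tcp_pos: [0.5405, 0.1628, 0.0972]
orientation: [-1.99, -2.423, -0.002]
ft_force: [0.2, -1.4, 0.9]
finger_gap: 0.0139
```

```bash
python3 s.py
```

```text
t 14.025 tcp [0.5405 0.1628 0.0972] tool-delta [0.0021 0.0009 0.0002] az 101.22 tilt [-0.0042  0.005 ] F [ 0.2334 -1.4076  0.9241] M [-0.199  -0.0061 -0.1521] gap 0.0139 j7 1.39 tau7 0.293
```

Request:
apply_moves(deltas=[0,0,0,0,0,-0.15,0,0,0,0,0,0,-0.3,0,0,0,0,0,0,-0.3,0])

```text
time_s: 14.4
tcp_pos: [0.5405, 0.1627, 0.0972]
orientation: [-1.958, -2.449, -0.002]
ft_force: [-0.1, 0.3, 0.2]
finger_gap: 0.0136
```

```bash
python3 s.py
```

```text
t 14.4 tcp [0.5405 0.1627 0.0972] tool-delta [0.0021 0.001  0.0002] az 102.72 tilt [-0.0043  0.005 ] F [-0.1493  0.2863  0.2209] M [-0.161   0.0124 -0.3494] gap 0.0136 j7 1.41 tau7 0.484
```

Request:
apply_moves(deltas=[0,0,0,0,0,-0.12,0,0,0,0,0,0,-0.24,0,0,0,0,0,0,-0.24,0])

```text
time_s: 14.78
tcp_pos: [0.5405, 0.1627, 0.0972]
orientation: [-1.932, -2.469, -0.002]
ft_force: [-0.2, -0.3, 0.3]
finger_gap: 0.0135
```

```bash
python3 s.py
```

```text
t 14.775 tcp [0.5405 0.1627 0.0972] tool-delta [0.0021 0.0011 0.0002] az 103.91 tilt [-0.0043  0.0052] F [-0.2066 -0.2531  0.3203] M [-0.1354  0.0705 -0.7102] gap 0.0135 j7 1.43 tau7 0.800
```

It goes hard at 104° (0.71 N m), so that's the stop and the click at 100° is the first. Now clockwise to about 75°, past one hump, then let go and see where it settles, which gives the click spacing.

Request:
apply_moves(deltas=[0,0,0,0,0,0.5,0,0,0,0,0,0,1.1,0,0,0,0,0,0,1.7,0,0,0,0,0,0,2.3,0,0,0,0,0,0,2.9,0,0,0,0,0,0,3.5,0,0,0,0,0,0,4.1,0,0,0,0,0,0,4.7,0,0,0,0,0,0,5.3,0,0,0,0,0,0,5.5,0])

```text
time_s: 16.02
tcp_pos: [0.5405, 0.1638, 0.0972]
orientation: [-2.463, -1.939, -0.001]
ft_force: [0.9, 3.6, -1.4]
finger_gap: 0.0136
```

```bash
python3 s.py
```

```text
t 16.025 tcp [0.5405 0.1638 0.0972] tool-delta [0.0013 0.0002 0.0002] az 76.41 tilt [-0.0039  0.0059] F [ 0.8771  3.6371 -1.3847] M [ 0.6737 -0.1988  0.19  ] gap 0.0136 j7 1.03 tau7 -0.307
```

Request:
apply_moves(deltas=[0,0,0,0,0,0,0.7,0,0,0,0,0,0,0.7,0,0,0,0,0,0,0.7,0,0,0,0,0,0,0.7])

```text
time_s: 16.52
tcp_pos: [0.5405, 0.1636, 0.0972]
orientation: [-2.463, -1.939, -0.001]
ft_force: [-0.2, -0.3, 0.0]
finger_gap: 0.0491
```

```bash
cat > look.py <<'E'
from h import *
import sys,pickle
n=sys.argv[1]
p,i=cap('wrist','w%s.png'%n);pickle.dump(i,open('i%s.pkl'%n,'wb'))
cv2.imwrite('pics/c%s.png'%n,cv2.resize(p[150:290,220:420,::-1],(800,560),interpolation=cv2.INTER_CUBIC))
E
python3 s.py; python3 look.py 4
```

```text
t 16.525 tcp [0.5405 0.1636 0.0972] tool-delta [0.0015 0.0001 0.0003] az 76.40 tilt [-0.0039  0.0058] F [-0.2352 -0.3053  0.0164] M [ 0.0264 -0.0258  0.0051] gap 0.0491 j7 1.03 tau7 0.003
```

View pics/c4.png

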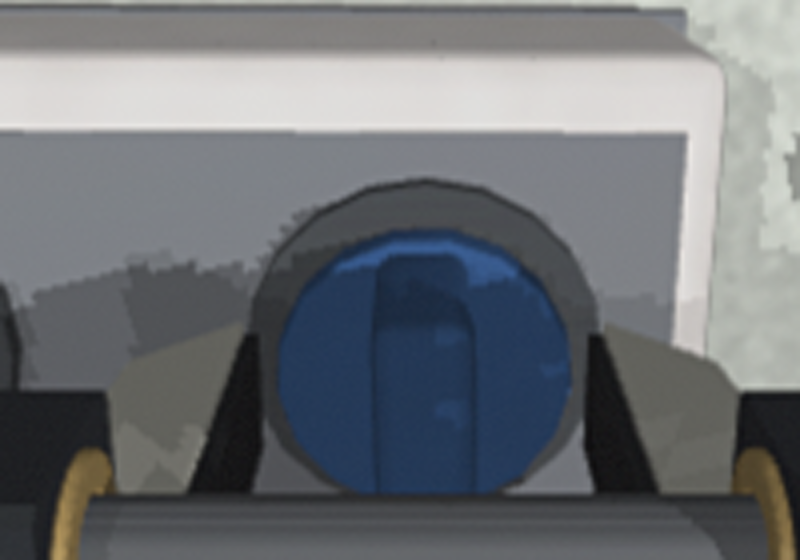

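Request:
apply_moves(deltas=[0,0,0,0,0,0,0.7,0,0,0,0,0,0,0.7,0,0,0,0,0,0,0.7,0,0,0,0,0,0,0.7])

```text
time_s: 17.08
tcp_pos: [0.5405, 0.1636, 0.0973]
orientation: [-2.463, -1.939, -0.001]
ft_force: [0.2, 1.0, 0.3]
finger_gap: 0.0648
```

```bash
python3 s.py; python3 look.py 5; python3 - <<'E'
import cv2,numpy as np
for n in '345':
    g=cv2.imread(f'pics/w{n}.png')[:,:,0].astype(float)
    for v0 in (233,240,247,254,261,268):
        r=g[v0-2:v0+3,290:365].mean(0); d=np.gradient(r)
        L=d[15:30];Rr=d[40:55]
        print(n,v0,'L',305+np.argmax(abs(L)),'R',330+np.argmax(abs(Rr)),np.round(np.average(np.arange(305,320),weights=L**2),1),np.round(np.average(np.arange(330,345),weights=Rr**2),1))
a=[cv2.imread(f'pics/w{n}.png').astype(int) for n in '45']
print(abs(a[0]-a[1])[150:275,290:365].mean())
E
```

```text
t 17.075 tcp [0.5405 0.1636 0.0973] tool-delta [0.0014 0.0001 0.0003] az 76.41 tilt [-0.0039  0.0058] F [0.2262 0.977  0.2788] M [-0.0379  0.0215 -0.0642] gap 0.0648 j7 1.03 tau7 -0.000
3 233 L 311 R 337 311.5 336.3
3 240 L 312 R 338 312.1 336.3
3 247 L 313 R 338 312.2 336.3
3 254 L 311 R 338 311.8 337.0
3 261 L 311 R 338 311.9 337.0
3 268 L 313 R 338 312.8 336.3
4 233 L 312 R 338 312.6 337.3
4 240 L 312 R 339 312.6 338.2
4 247 L 312 R 339 312.8 338.3
4 254 L 312 R 339 312.9 337.4
4 261 L 312 R 339 313.2 338.2
4 268 L 313 R 339 313.5 338.3
5 233 L 312 R 338 313.5 337.3
5 240 L 312 R 339 312.5 338.1
5 247 L 312 R 339 312.7 338.1
5 254 L 312 R 339 313.2 337.3
5 261 L 312 R 339 313.1 338.2
5 268 L 313 R 339 313.2 338.4
1.0463644444444444
```

Settled at about 77°, but the start angle (42°) doesn't fit a 22.4° grid from 100°. It does fit 28.9°. A test that separates them: turn to about 62° and let go. The knob goes to 55° on one grid and back to 71° on the other.

Request:
apply_moves(deltas=[0,0,0,0,0,0,0,0,0,0,0,0,0,0,0,0,0,0,0,0,0,0,0,0,0,0,0,0,0,0,0,0,0,0,0,0,0,0,0,0,1,0,0,0,0,0,0,2,0,0,0,0,0,0,2.9,0,0,0,0,0,0,2.9,0])

```text
time_s: 18.25
tcp_pos: [0.5409, 0.1643, 0.0973]
orientation: [-2.688, -1.613, -0.001]
ft_force: [1.7, 3.4, -2.6]
finger_gap: 0.0139
```

```bash
python3 s.py
```

```text
t 18.25 tcp [0.5409 0.1643 0.0973] tool-delta [ 0.0007 -0.0002  0.0003] az 61.95 tilt [-0.0031  0.0063] F [ 1.6514  3.4106 -2.5548] M [ 0.4418 -0.4246 -0.0779] gap 0.0139 j7 0.82 tau7 -0.616
```

Request:
apply_moves(deltas=[0,0,0,0,0,0,0.7,0,0,0,0,0,0,0.7,0,0,0,0,0,0,0.7,0,0,0,0,0,0,0.7,0,0,0,0,0,0,0.7,0,0,0,0,0,0,0.7])

```text
time_s: 19.0
tcp_pos: [0.5409, 0.1642, 0.0973]
orientation: [-2.688, -1.613, -0.001]
ft_force: [0.6, -0.4, 0.0]
finger_gap: 0.0635
```

```bash
python3 s.py;python3 look.py 6
```

```text
t 19.0 tcp [0.5409 0.1642 0.0973] tool-delta [ 0.0007 -0.0002  0.0003] az 61.95 tilt [-0.0031  0.0063] F [ 0.5849 -0.3581  0.0404] M [-0.017  -0.0112 -0.0103] gap 0.0635 j7 0.82 tau7 0.002
```

View pics/c6.png

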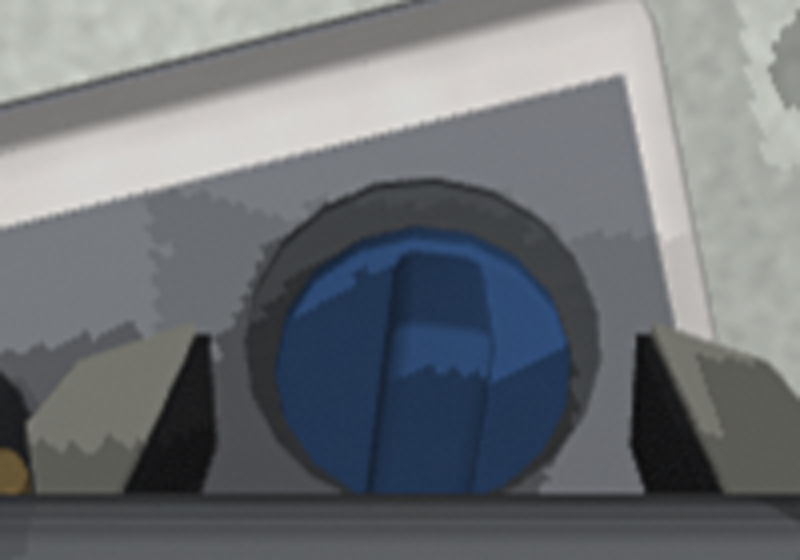

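The bar now leans right by about 7° relative to the gripper, so it moved on to about 55°. Clicks are at 100, 77 and 55°, which puts the third one clockwise at about 33°. I'm aligning, gripping and turning one more click.

Request:
apply_moves(deltas=[0,0,0,0,0,0.7,0.5,0,0,0,0,0,1.3,0.5,0,0,0,0,0,1.3,0.5,0,0,0,0,0,1.3,0,0,0,0,0,0,1.3,0,0,0,0,0,0,1.3,0,0,0,0,0,0,1.3,0,0,0,0,0,0,1.3,0,0,0,0,0,0,1.3,0])

```text
time_s: 20.18
tcp_pos: [0.5411, 0.1645, 0.0973]
orientation: [-2.774, -1.459, -0.001]
ft_force: [1.3, 1.3, -0.4]
finger_gap: 0.0141
```

```bash
python3 s.py
```

```text
t 20.175 tcp [0.5411 0.1645 0.0973] tool-delta [ 0.0004 -0.0003  0.0003] az 55.46 tilt [-0.0027  0.0066] F [ 1.2946  1.2518 -0.4312] M [ 0.2588 -0.2582 -0.1974] gap 0.0141 j7 0.72 tau7 0.132
```

Request:
apply_moves(deltas=[0,0,0,0,0,0.6,0,0,0,0,0,0,1.2,0,0,0,0,0,0,1.8,0,0,0,0,0,0,2.4,0,0,0,0,0,0,3,0,0,0,0,0,0,3.6,0,0,0,0,0,0,4.1,0,0,0,0,0,0,4.4,0,0,0,0,0,0,4.4,0])

```text
time_s: 21.3
tcp_pos: [0.5417, 0.1651, 0.0974]
orientation: [-3.002, -0.901, -0.001]
ft_force: [4.9, 3.7, -4.5]
finger_gap: 0.0139
```

```bash
python3 s.py
```

```text
t 21.3 tcp [0.5417 0.1651 0.0974] tool-delta [-0.0006 -0.0003  0.0004] az 33.42 tilt [-0.0014  0.0073] F [ 4.9349  3.6667 -4.5099] M [ 0.5739 -0.8921 -0.3   ] gap 0.0139 j7 0.41 tau7 0.084
```

At 33.4° the torque is −0.3, pulling into the click just ahead. Now release, lift and look.

Request:
apply_moves(deltas=[0,0,0,0,0,0,0.6,0,0,0,0,0,0,0.6,0,0,0,0,0,0,0.6,0,0,0,0,0,0,0.6,0,0,-0.02,0,0,0,0.6,0,0,-0.06,0,0,0,0.6,0,0,-0.11,0,0,0,0.6,0,0,-0.15,0,0,0,0.6,0,0,-0.15,0,0,0,0.6,0,0,-0.15,0,0,0,0.6])

```text
time_s: 22.55
tcp_pos: [0.5414, 0.1639, 0.2468]
orientation: [-3.002, -0.901, 0.0]
ft_force: [-0.4, 0.5, -0.8]
finger_gap: 0.0553
```

```bash
python3 s.py; python3 - <<'E'
from h import *
import pickle
np.set_printoptions(precision=4,suppress=True)
p,i=cap('wrist','w7.png');pickle.dump(i,open('i7.pkl','wb'))
for t in ['start_top','heat_knob']:
    print(t,[(np.round(r['position'],4),round(r['confidence'],2)) for r in manip.recognise(t,'wrist')])
u,v=proj(i,[.541,.165,.1]);print(u,v)
u=int(u);v=int(v)
c=p[max(v-50,0):v+50,u-60:u+60,::-1];print(max(v-50,0),u-60)
cv2.imwrite('pics/c7.png',cv2.resize(c,None,fx=6,fy=6,interpolation=cv2.INTER_CUBIC))
E
```

```text
t 22.55 tcp [0.5414 0.1639 0.2468] tool-delta [-0.0001 -0.0001  0.1498] az 33.42 tilt [-0.0022  0.0071] F [-0.3633  0.4651 -0.8136] M [-0.0504  0.0258  0.0154] gap 0.0553 j7 0.34 tau7 -0.011
start_top []
heat_knob [(array([0.5105, 0.0837, 0.092 ]), 0.74)]
325.240627035671 186.4980875794342
136 265
```

View pics/c7.png

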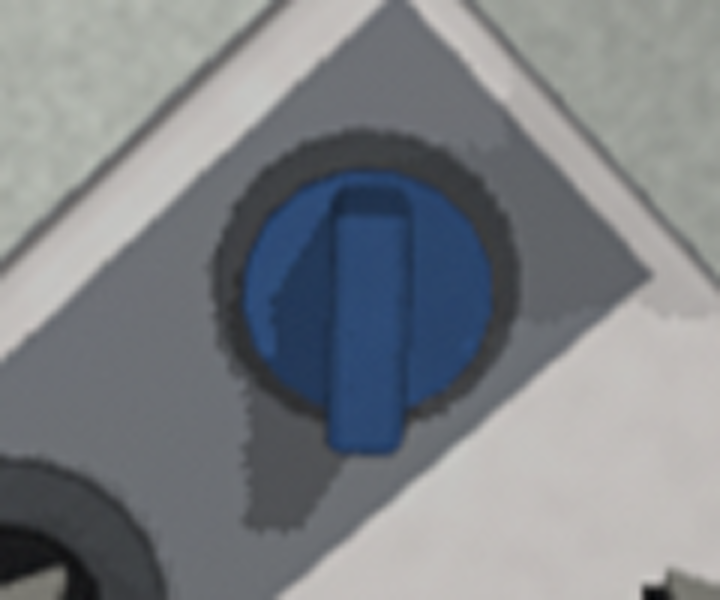

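View pics/w7.png

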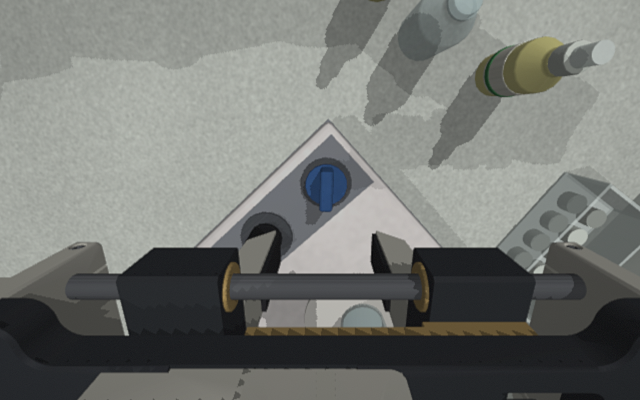

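The bar now leans about 1.7° right of the gripper, so it rests at about 32°. That's the third click (100, 77, 55, 32). By the stirrer's geometry the button is at about (0.4935, -0.023), and the network agrees. I'm moving over it with the gripper shut.

Request:
apply_moves(deltas=[-0.03,0.027,0,-0.08,-0.02,0,0,-0.07,0.065,0,-0.08,-0.02,0,0,-0.11,0.1,0,-0.08,-0.02,0,0,-0.1425,0.129,0,-0.08,-0.02,0,0,-0.1425,0.129,0.04,-0.08,-0.02,0,0,-0.1425,0.129,0.08,-0.08,-0.02,0,0,-0.1425,0.129,0.11,-0.08,-0.02,0,0,-0.1425,0.129,0.11,-0.08,-0.02,0,0,-0.1425,0.129,0.11,-0.08,-0.02,0,0])

```text
time_s: 23.82
tcp_pos: [0.4932, -0.0218, 0.1357]
orientation: [3.009, 0.903, -0.002]
ft_force: [-0.1, 0.6, 0.4]
finger_gap: 0.0005
```

```bash
sed -i 's/\[.541,.165,.097\]/[.4935,-.022,.105]/' s.py; python3 s.py; python3 - <<'E'
from h import *
p,i=cap('wrist','w8.png')
np.set_printoptions(precision=4,suppress=True)
print([(np.round(r['position'],4),round(r['confidence'],2)) for r in manip.recognise('start_top','wrist')], proj(i,[.4935,-.022,.098]))
cv2.imwrite('pics/c8.png',cv2.resize(p[100:300,180:460,::-1],(800,571)))
E
```

```text
t 23.825 tcp [ 0.4932 -0.0218  0.1357] tool-delta [0.0001 0.0003 0.0307] az 33.41 tilt [-0.001  -0.0007] F [-0.0925  0.5519  0.4234] M [-0.0209 -0.0239 -0.0164] gap 0.0005 j7 0.72 tau7 0.015
[(array([ 0.491 , -0.0153,  0.0973]), 0.79)] [np.float64(325.6529472622274), np.float64(225.1966981308568)]
```

View pics/c8.png

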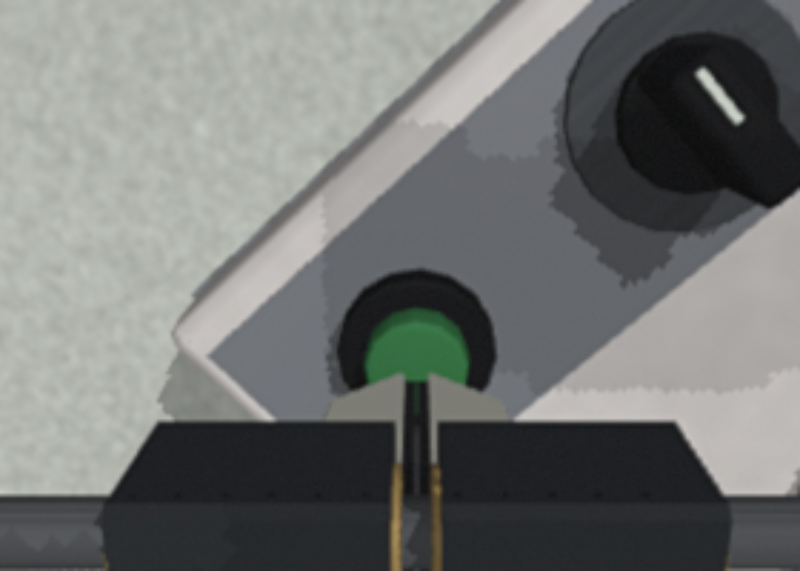

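The button's column (416) lines up with the finger tips (416). Lowering by feel.

Request:
apply_moves(deltas=[0,0,0.02,0,0,0,0,0,0,0.03,0,0,0,0,0,0,0.034,0,0,0,0,0,0,0.037,0,0,0,0,0,0,0.037,0,0,0,0])

```text
time_s: 24.55
tcp_pos: [0.4938, -0.0216, 0.0994]
orientation: [3.008, 0.903, 0.001]
ft_force: [-0.6, -0.0, -0.9]
finger_gap: 0.0006
```

Request:
apply_moves(deltas=[0,0,0.001,0,0,0,0,0,0,0.002,0,0,0,0,0,0,0.002,0,0,0,0])

```text
time_s: 24.92
tcp_pos: [0.4939, -0.0217, 0.0974]
orientation: [3.008, 0.903, 0.001]
ft_force: [-0.1, 0.1, 0.7]
finger_gap: 0.0004
```

Request:
apply_moves(deltas=[0,0,0.001,0,0,0,0,0,0,0.002,0,0,0,0,0,0,0.002,0,0,0,0])

```text
time_s: 25.3
tcp_pos: [0.494, -0.0217, 0.0954]
orientation: [3.008, 0.903, 0.001]
ft_force: [-2.0, -0.4, 2.4]
finger_gap: 0.0005
```

Request:
apply_moves(deltas=[0,0,0.001,0,0,0,0,0,0,0.002,0,0,0,0,0,0,0.002,0,0,0,0])

```text
time_s: 25.68
tcp_pos: [0.494, -0.0217, 0.0934]
orientation: [3.008, 0.903, 0.001]
ft_force: [-0.8, -0.6, 4.8]
finger_gap: 0.0008
```

Request:
apply_moves(deltas=[0,0,0.001,0,0,0,0,0,0,0.0015,0,0,0,0,0,0,0.0015,0,0,0,0])

```text
time_s: 26.05
tcp_pos: [0.4939, -0.0216, 0.0919]
orientation: [3.008, 0.903, 0.001]
ft_force: [-1.0, 0.5, 4.7]
finger_gap: 0.0005
```

Request:
apply_moves(deltas=[0,0,0.0007,0,0,0,0,0,0,0.0012,0,0,0,0,0,0,0.0012,0,0,0,0])

```text
time_s: 26.42
tcp_pos: [0.494, -0.0216, 0.0912]
orientation: [3.009, 0.903, 0.002]
ft_force: [-3.7, 0.7, 12.6]
finger_gap: 0.0002
```

```bash
python3 s.py
```

```text
t 26.425 tcp [ 0.494  -0.0216  0.0912] tool-delta [-0.0006  0.     -0.0138] az 33.42 tilt [0.0011 0.0002] F [-3.6872  0.7429 12.6245] M [ 0.0614  0.8441 -0.0439] gap 0.0002 j7 0.76 tau7 0.006
```

Request:
apply_moves(deltas=[0,0,0.0006,0,0,0,0,0,0,0.0006,0,0,0,0])

```text
time_s: 26.68
tcp_pos: [0.494, -0.0216, 0.0912]
orientation: [-3.009, -0.903, -0.002]
ft_force: [-4.5, 0.5, 14.4]
finger_gap: 0.0003
```

Request:
apply_moves(deltas=[0,0,-0.004,0,0,0,0,0,0,-0.01,0,0,0,0,0,0,-0.03,0,0,0,0,0,0,-0.07,0,0,0,0,0,0,-0.11,0,0,0,0,0,0,-0.15,0,0,0,0,0,0,-0.15,0,0,0,0,0,0,-0.15,0,0,0,0])

```text
time_s: 27.68
tcp_pos: [0.4934, -0.0216, 0.2407]
orientation: [-3.009, -0.903, -0.002]
ft_force: [0.1, -0.2, -0.5]
finger_gap: 0.0009
```

```bash
python3 s.py; python3 - <<'E'
from h import *
np.set_printoptions(precision=3,suppress=True)
p,i=cap('scene','sc2.png')
cv2.imwrite('pics/c9.png',cv2.resize(p[130:310,230:440,::-1],(700,600),interpolation=cv2.INTER_CUBIC))
for t in ['knob_grip','heat_knob','start_top','beaker','amber']:
    print(t,[(np.round(r['position'],3),round(r['confidence'],2)) for r in manip.recognise(t,'scene')])
E
```

```text
t 27.675 tcp [ 0.4934 -0.0216  0.2407] tool-delta [-0.0003  0.0004  0.1357] az 33.42 tilt [0.0008 0.0007] F [ 0.1414 -0.1944 -0.5201] M [-0.1303  0.0143 -0.0423] gap 0.0009 j7 0.64 tau7 -0.019
knob_grip [(array([0.548, 0.171, 0.098]), 0.89)]
heat_knob [(array([ 0.646, -0.375,  0.096]), 0.63), (array([0.524, 0.066, 0.1  ]), 0.47), (array([0.55 , 0.168, 0.1  ]), 0.32)]
start_top [(array([ 0.501, -0.019,  0.1  ]), 0.45)]
beaker [(array([0.689, 0.028, 0.141]), 0.61)]
amber [(array([0.772, 0.13 , 0.114]), 0.44)]
```

View pics/c9.png

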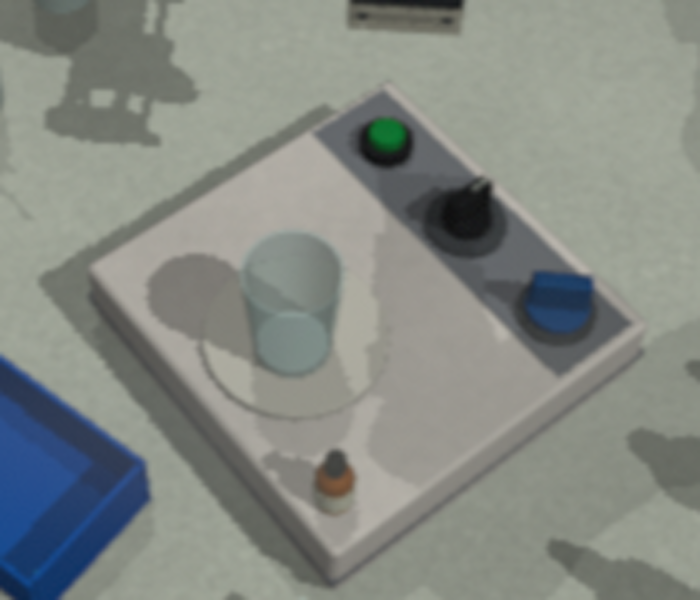

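The scene shows the button up, the knob released, and the heat knob, beaker and amber bottle in place. Handing in.

```bash
python3 -c "
from workcell import manip
print(manip.close_job())"
```

```text
the job is handed in; nothing more can be done
None
```

The blue knob is set three clicks clockwise from its end stop, and the green start button was then pressed fully down and released. The job was handed in at about 28 s.

- **Stop:** I turned the knob anticlockwise until it went hard. The torque was about 0.7 N m, below the 1.2 N m the stop stands. The click at the stop is at gripper angle 100°.
- **Clicks:** I let the knob go at each click on the way clockwise. It settled at about 77°, 55° and 32°, evenly about 22.5° apart. The last of these is the third click.
- **Button:** Resistance rose to about 5 N, then jumped to 12–14 N with no further travel, so it was fully down. It then came back up on release.
- **Other things:** In the last scene picture the heat knob, beaker and amber bottle looked unchanged. I did not re-check the bottles and rod beaker on the table, but the arm never came near them.

**One check disagreed:** before I gripped it, the knob looked to be at about 42°, which does not fall on any of these clicks. It would fit clicks about 29° apart instead. I went with the settling positions and torque readings, which all agreed with each other, and did not explain the mismatch.

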